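Hang the washed beakers on the draining rack

ROBOT

A 6-joint arm with a two-finger parallel gripper is mounted at the origin on a cart in front of the work surface, level with it; the furniture and walls round the work are solid. World frame = base frame: x ahead of the robot, y to its left, z up, the work surface at z = 0. Lengths are in mm, angles in degrees, forces in N, time in s.
With the tool pointing down it reaches from about 250 to 775 mm from the base axis. Payload 4 kg.
Tool frame: the origin (TCP) lies midway between the tips of the shut fingers; the grasp point (between the pads) lies 19 mm behind it; z points along the fingers, y is the direction in which the jaws open and shut (so a half turn about z gives the same grasp; the last joint's range is limited). The gripper opens to 94 mm and grips with 3 to 60 N. Pads are 16 mm wide; open, the fingers measure 119 mm over their backs; the gripper's body (75 mm by 177 mm) begins 78 mm behind the grasp point.
Start: joints at [65.025, 4.996, 78.535, -0, 96.463, -5.907], TCP at [179.69, 519.838, 205.506] pointing down, gripper open.
Joint ranges: [-177.83, 177.83], [-43.37, 116.18], [15.69, 146.23], [-61.86, 241.86], [9.47, 152.12], [-147.06, 147.06]. Speed limits (degrees/s): [159.86, 159.86, 180, 180, 180, 180].

INTERFACE

Orientations are given as a 3x3 rotation matrix whose columns are the frame's x, y, z axes.
In Python, from station import robot gives the robot as it stands.
- The arm moves only by the tool play_rows, never from a script. Its argument "series" is a list of rows, each an object with "translation": the shift along the tool's x, y, z in cm, a list of three; "dr": the turn, a rotation vector about the tool's x, y, z in degrees, a list of three. In form: [{"translation": [dx, dy, dz], "dr": [rx, ry, rz]}, ...]. A call has 1 to 12 rows; each row shifts and turns the commanded pose from where the row before left it, along the tool's axes as they then stand; what a row does not reach is not made up. A row lasts 1/8 s, in which the tool goes at most 62.5 mm and 10.7 degrees, less where a joint would pass 70% of its speed; a pose out of reach is approached as far as the arm can. A call with a gripper value outside its range is refused whole. "hand" is the finger opening in cm, from 0 to 9.4, set as the call begins (left out, the last holds). The fingers move at their own pace and stop on an object; "grip_force" is the grip in N (left out, the last holds). Time passes only in rows, so rows that do not move let the fingers close. It gives the time, the measured TCP pose, the force and the opening at its end, in the units of the state.
- robot.read_state(): the state, without advancing time (a new reading comes with each control period).
- robot.read_camera(name): name is "side" or "top" or "wrist"; returns a dict with "frame" (480x640x3 uint8, red, green, blue), "K" (3x3 intrinsics, pixels), "dist_coeffs" ([k1, k2, p1, p2, k3] as OpenCV has them; the pictures are not rectified), "pose" (4x4, takes a point from camera to world coordinates); the wrist camera has in their place "hand_eye" (4x4, takes a point from camera to tool coordinates, whose origin is the TCP and whose axes are the flange's). Camera axes: x right, y down, z forward; pixel columns grow to the right and rows downward; lengths in mm; the calibration is good to about 2 mm. A picture is of the moment at which its call begins: read the wrist's pose just before it. There is no depth.
- robot.sign_off(): hands the job in, once; it reports no verdict.
Trained networks look in the newest picture that a camera, given by its name, has taken for a name from the list of things; names that differ only in an ending like _2 or _b are one class to them, and where a whole thing is asked for, a point or a joint stands for the part that bears it (a point fixed in the world has none). Each returns a list of dicts, best first, with "p" (0 to 1); they miss things now and then, are a little off and sometimes report something else, mostly with a low value. They report only what shows in the picture. A call takes as long as a camera call. They do not tell look-alikes from the thing itself.
- robot.boxes_of(label, camera): "uv" ([column, row] in pixels, amid what is visible of it).
The state is a dict: "time": time; "joint_pos": joint angles; "joint_velocities": joint speeds; "tau": joint torques, N m; "position": TCP position; "orientation": TCP orientation; "ft_force": force on the tool from outside, world axes, zero at the start; "moment": the same for the moment, N m; "width": finger opening in mm.
Only numpy, scipy, OpenCV 4.12 (cv2) and the standard library are available. Lean on these libraries where they do the work, as an engineer would, in place of code of your own. Each camera call takes 0.05 s, during which the arm holds its last target. There are 200 camera calls.

TASK

Four washed plastic beakers stand mouth-down on the bench: hang each one, still mouth-down, on a peg of the sloping draining rack so that its rim sits flat on the board and it drains. Match them by height, the lowest beaker on the shortest peg and so on up to the highest on the longest, because a beaker will not seat on a peg that is too long for it. Leave the beaker that stands upright, which is still in use, and the lidded sample cup where they are.

Things in the scene. Friction and masses are not known exactly. Their poses are not given: they have to be found in the camera images.
- beaker_low_mid (a point): milky plastic beaker, the lowest and widest: outer diameter 64 mm, 52 mm high, straight walls 2 mm thick, base 3 mm thick, so 49 mm deep inside, 25 to 55 g. It stands mouth-down, closed base on top. The point is its centre, half-way up; z runs from the mouth to the base (up at the start).
- beaker_medium_mid (a point): milky plastic beaker, of ordinary proportions, the second lowest: outer diameter 58 mm, 74 mm high, straight walls 2 mm thick, base 3 mm thick, so 71 mm deep inside, 25 to 55 g. It stands mouth-down, closed base on top. The point is its centre, half-way up; z runs from the mouth to the base (up at the start).
- beaker_tall_mid (a point): milky plastic beaker, tall, the second highest: outer diameter 50 mm, 96 mm high, straight walls 2 mm thick, base 3 mm thick, so 93 mm deep inside, 25 to 55 g. It stands mouth-down, closed base on top. The point is its centre, half-way up; z runs from the mouth to the base (up at the start).
- beaker_slim_mid (a point): milky plastic beaker, slim, the highest: outer diameter 42 mm, 120 mm high, straight walls 2 mm thick, base 3 mm thick, so 117 mm deep inside, 25 to 55 g. It stands mouth-down, closed base on top. The point is its centre, half-way up; z runs from the mouth to the base (up at the start).
- peg_low_foot (a point): grey peg, 40 mm long, 12 mm thick (9 at the tip; 15 mm collar, 3 mm high, at the foot), leaning 12 degrees to the front. One of four, 85 mm apart in a row in any order, on the fixed white draining rack. The point is its foot on the board's flat face; z along the peg to its tip, x up the slope, y along the row. The board reaches 85 mm down the slope (then a low gutter) and 62 mm up it.
- peg_medium_foot (a point): grey peg, 62 mm long, 12 mm thick (9 at the tip; 15 mm collar, 3 mm high, at the foot), leaning 12 degrees to the front. One of four, 85 mm apart in a row in any order, on the fixed white draining rack. The point is its foot on the board's flat face; z along the peg to its tip, x up the slope, y along the row. The board reaches 85 mm down the slope (then a low gutter) and 62 mm up it.
- peg_tall_foot (a point): grey peg, 84 mm long, 12 mm thick (9 at the tip; 15 mm collar, 3 mm high, at the foot), leaning 12 degrees to the front. One of four, 85 mm apart in a row in any order, on the fixed white draining rack. The point is its foot on the board's flat face; z along the peg to its tip, x up the slope, y along the row. The board reaches 85 mm down the slope (then a low gutter) and 62 mm up it.
- peg_slim_foot (a point): grey peg, 106 mm long, 12 mm thick (9 at the tip; 15 mm collar, 3 mm high, at the foot), leaning 12 degrees to the front. One of four, 85 mm apart in a row in any order, on the fixed white draining rack. The point is its foot on the board's flat face; z along the peg to its tip, x up the slope, y along the row. The board reaches 85 mm down the slope (then a low gutter) and 62 mm up it.
- beaker_in_use_mid (a point): milky plastic beaker, diameter 58 mm, 74 mm high, standing mouth-up among the others with a glass stirring rod in it that rises to 100 mm; still in use. The point is its centre, half-way up; z up.
- cup_lidded_mid (a point): closed sample cup with a screw lid, diameter 43 mm, 55 mm high, standing on the bench near the beakers. The point is its centre, half-way up; z up.
There are look-alikes about, which are no part of the job. Leave any black look-alike of the part that bears cup_lidded_mid alone.

How it is judged:
By the outcome, as a careful person would: the job done as asked, in the order asked, and still so for the second after the job is handed in, with the robot touching nothing.
It also fails if it takes over 99 s, if anything falls off the work surface, if the arm or the gripper's body presses on something with over 40 N, if the wrist force passes 120 N, or if a joint passes its speed limit or range.

## Working session

There is one attempt and no reset: what is moved stays moved. The work goes in short steps, Python scripts to look and compute and a tool call to move; the robot and the scene stay as the last step left them, time stands still between calls to the robot, and variables do not carry over. Pictures are saved under pics/ and viewed, about 12 in all and at most 16, crops included, and the job is handed in when it is done.

Besides the shell and the picture viewer there is one more tool, called as name(argument=value, ...), one argument or row to a line, values as JSON. play_rows: Moves the arm, as the interface text tells. Its arguments: {"type":"object","properties":{"series":{"type":"array","items":{"type":"object","properties":{"translation":{"type":"array","items":{"type":"number"}},"dr":{"type":"array","items":{"type":"number"}}}}},"hand":{"type":"number"},"grip_force":{"type":"number"}},"required":["series"]}

```bash
mkdir -p pics; ls
python3 - <<'E'
from station import robot
import cv2
s=robot.read_state();print(s)
for c in ("side","top","wrist"):
    r=robot.read_camera(c);cv2.imwrite(f"pics/{c}0.png",r["frame"][:,:,::-1]);print(c,r["K"],r["dist_coeffs"],r.get("pose",r.get("hand_eye")))
    for n in ["beaker_low_mid","beaker_medium_mid","beaker_tall_mid","beaker_slim_mid","peg_low_foot","peg_medium_foot","peg_tall_foot","peg_slim_foot","beaker_in_use_mid","cup_lidded_mid"]:
        print(n,[(round(d["p"],2),[round(v) for v in d["uv"]]) for d in robot.boxes_of(n,c)])
E
```

```text
pics
{'time': 0.0, 'joint_pos': array([ 6.50260739e+01,  5.04028712e+00,  7.86221336e+01, -5.02930152e-05,
        9.64620669e+01, -5.90719306e+00]), 'joint_velocities': array([ 0.03550847, -0.0429796 , -0.03189588, -0.02498145, -0.0005722 ,
        0.01694791]), 'tau': array([-9.95529663e-04, -3.40192616e+01, -3.02424145e+01,  7.16360752e-02,
        3.33326217e-02, -1.75529112e-04]), 'position': array([179.44771925, 519.34166903, 204.31604865]), 'orientation': array([[-9.45138607e-01,  3.26668292e-01, -9.16543280e-04],
       [ 3.26669502e-01,  9.45136581e-01, -1.96993679e-03],
       [ 2.22742694e-04, -2.16127005e-03, -9.99997640e-01]]), 'ft_force': array([-0.64411572,  0.45936633, -0.20094435]), 'moment': array([ 0.04338712, -0.00898192,  0.00165693]), 'width': 94.26576962292317}
side [[561.71722449   0.         335.48313118]
 [  0.         561.71722449 235.77090142]
 [  0.           0.           1.        ]] [0.04338804 0.         0.         0.         0.        ] [[ 3.40977492e-01 -8.09282784e-01  4.78325961e-01 -1.83131621e+02]
 [-9.40012597e-01 -2.99214104e-01  1.63851268e-01
[... 1297 characters left out ...]
308, 293]), (0.59, [167, 293]), (0.43, [292, 186])]
wrist [[378.26750847   0.         319.4684874 ]
 [  0.         378.26750847 241.98570354]
 [  0.           0.           1.        ]] [-0.00850541  0.          0.          0.          0.        ] [[-2.51706604e-04 -9.73022363e-01 -2.30710680e-01  6.66210424e+01]
 [ 9.99999903e-01 -3.27989097e-04  2.92288795e-04  2.79674677e-01]
 [-3.60074122e-04 -2.30710584e-01  9.73022352e-01 -1.79254024e+02]
 [ 0.00000000e+00  0.00000000e+00  0.00000000e+00  1.00000000e+00]]
beaker_low_mid []
beaker_medium_mid []
beaker_tall_mid []
beaker_slim_mid []
peg_low_foot []
peg_medium_foot []
peg_tall_foot []
peg_slim_foot []
beaker_in_use_mid []
cup_lidded_mid []
```

View pics/side0.png

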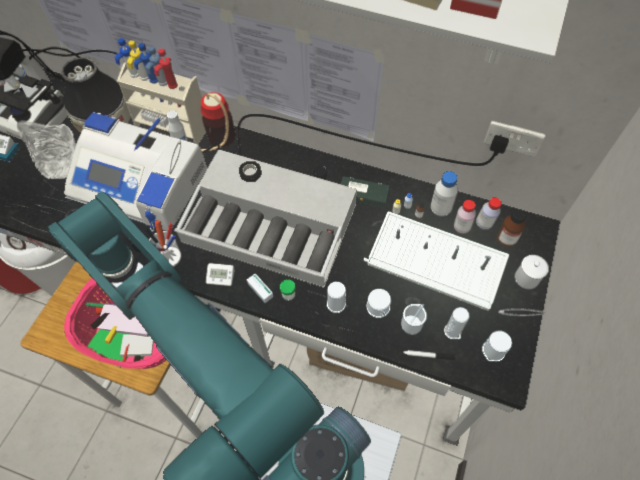

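View pics/top0.png

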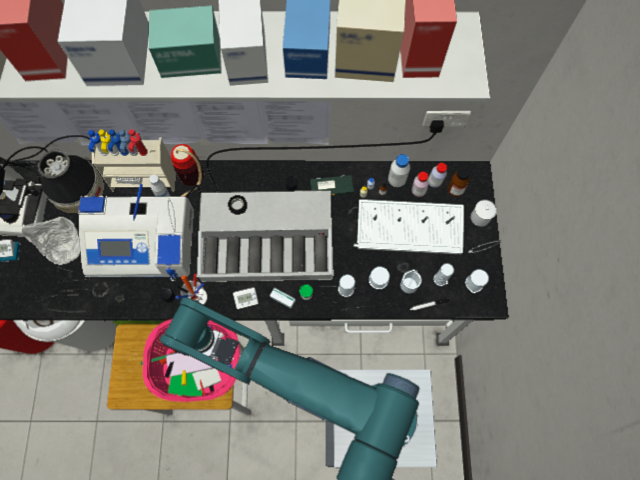

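Side view: mouth-down beakers at about (336,296), (378,303), (456,322) and (497,346); the beaker in use with its rod at (413,318); the green-lidded cup at (288,289). The rack pegs are at about (398,232), (427,243), (456,255) and (487,264).

```bash
cat > h.py <<'E'
from station import robot
import cv2, numpy as np
def cam(c):
    s=robot.read_state(); r=robot.read_camera(c); P=r.get("pose")
    if P is None:
        T=np.eye(4);T[:3,:3]=s["orientation"];T[:3,3]=s["position"];P=T@np.array(r["hand_eye"])
    return dict(im=r["frame"][:,:,::-1].copy(),K=np.array(r["K"]),D=np.array(r["dist_coeffs"]),P=np.array(P))
def ray(c,uv):
    p=cv2.undistortPoints(np.float64([[uv]]),c["K"],c["D"])[0,0]
    return c["P"][:3,3],c["P"][:3,:3]@np.array([p[0],p[1],1])
def atz(c,uv,z):
    o,d=ray(c,uv);return o+d*(z-o[2])/d[2]
def proj(c,X):
    W=np.linalg.inv(c["P"]);X=np.float64(X).reshape(-1,3)
    return cv2.projectPoints(X,cv2.Rodrigues(W[:3,:3])[0],W[:3,3],c["K"],c["D"])[0][:,0]
def crop(c,x,y,w,h,f,name):
    cv2.imwrite("pics/"+name,cv2.resize(c["im"][y:y+h,x:x+w],None,fx=f,fy=f,interpolation=cv2.INTER_CUBIC))
E
python3 - <<'E'
from h import *
s=cam("side");t=cam("top")
crop(s,270,170,266,200,3,"s1.png");crop(t,290,160,214,140,3.7,"t1.png")
for uv in [(336,296),(378,303),(413,318),(456,322),(497,346),(288,289)]: print(uv,atz(s,uv,40).round())
for uv in [(347,285),(379,278),(411,282),(444,274),(478,281),(306,292)]: print(uv,atz(t,uv,40).round())
for uv in [(375,217),(399,219),(424,220),(449,220),(360,201),(464,206),(462,251),(357,246)]: print(uv,atz(t,uv,40).round())
E
```

```text
(336, 296) [425. 113.  40.]
(378, 303) [445.  -2.  40.]
(413, 318) [ 436. -104.   40.]
(456, 322) [ 465. -216.   40.]
(497, 346) [ 437. -332.   40.]
(288, 289) [399. 246.  40.]
(347, 285) [421. 112.  40.]
(379, 278) [445.   3.  40.]
(411, 282) [ 431. -105.   40.]
(444, 274) [ 459. -219.   40.]
(478, 281) [ 435. -332.   40.]
(306, 292) [397. 250.  40.]
(375, 217) [669.   9.  40.]
(399, 219) [661. -75.  40.]
(424, 220) [ 657. -163.   40.]
(449, 220) [ 657. -252.   40.]
(360, 201) [730.  60.  40.]
(464, 206) [ 711. -309.   40.]
(462, 251) [ 542. -287.   40.]
(357, 246) [560.  75.  40.]
```

View pics/s1.png

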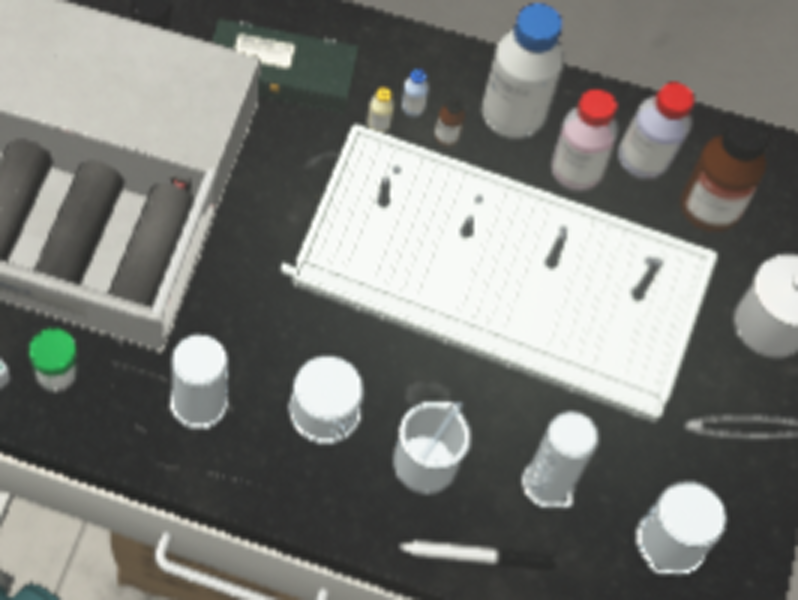

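View pics/t1.png

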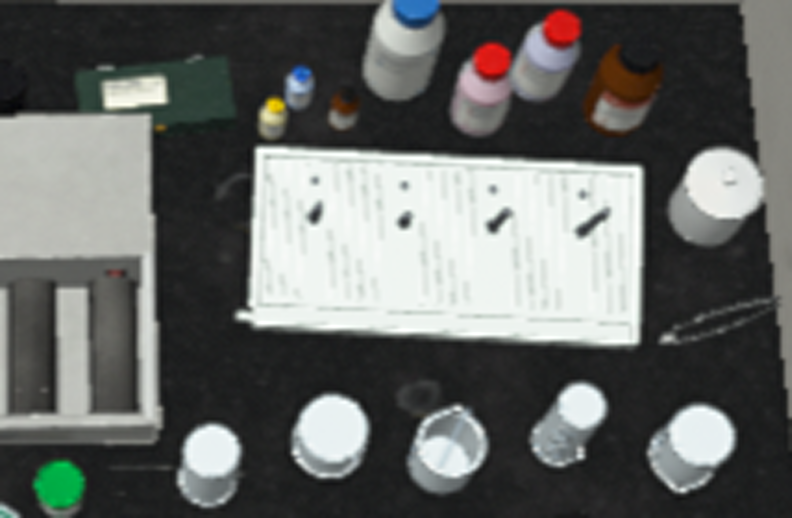

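The two crops show, from left to right: tall (y≈113), low (y≈0), in use with rod (y≈-105), slim (y≈-217) and medium (y≈-332). The pegs, left to right, look medium, low, tall and slim. Look-alikes to avoid are the in-use beaker at (413,318), the lidded cup at (288,289) and the white pot at (531,271). Next I'll fit the poses in both views.

```bash
cat > fit.py <<'E'
from h import *
from scipy.optimize import least_squares, minimize
B=dict(low=(64,52,445,0),medium=(58,74,436,-332),tall=(50,96,423,112),slim=(42,120,460,-217))
def cyl(d,h,x,y):
    a=np.linspace(0,2*np.pi,40);c=np.c_[x+d/2*np.cos(a),y+d/2*np.sin(a)]
    return np.vstack([np.c_[c,0*a],np.c_[c,0*a+h]])
def hull(c,X,S=4):
    m=np.zeros((480*S,640*S),np.uint8);p=proj(c,X)
    cv2.fillConvexPoly(m,cv2.convexHull((p*S+S/2).round().astype(np.int32)),255)
    return cv2.resize(m,(640,480),interpolation=cv2.INTER_AREA)/255.
def fitb(cams,d,h,x0,y0):
    obs=[cv2.GaussianBlur(((np.clip(c["im"].astype(float).mean(2),40,110)-40)/70),(3,3),0) for c in cams]
    def cost(p):
        t=0
        for c,o in zip(cams,obs):
            m=cv2.GaussianBlur(hull(c,cyl(d,h,*p)),(3,3),0)
            u,v=proj(c,[[x0,y0,h/2]])[0].astype(int);w=(slice(v-32,v+32),slice(u-24,u+24))
            t+=((m[w]-o[w])**2).sum()
        return t
    r=minimize(cost,[x0,y0],method="Nelder-Mead",options=dict(initial_simplex=[[x0,y0],[x0+8,y0],[x0,y0+8]],xatol=.1))
    return r.x,r.fun
E
python3 - <<'E'
from fit import *
C=[cam("side"),cam("top")]
print({(n): [fitb([c],*B[n])[0].round(1) for c in C]+[fitb(C,*B[n])[0].round(1),round(fitb(C,*B[n])[1])] for n in B})
for n in B:  # which size explains each spot best
    print(n,{k:round(fitb(C,*B[k][:2],*B[n][2:])[1]) for k in B})
# pegs
win=[(385,215,505,280),(365,212,465,225+3)]
obs=[]
for c,(x0,y0,x1,y1) in zip(C,win):
    g=c["im"].mean(2)[y0:y1,x0:x1]; m=(g<150).astype(np.uint8)
    n,l,st,ce=cv2.connectedComponentsWithStats(m)
    L=[(st[i],ce[i]+[x0,y0]) for i in range(1,n) if st[i][4]>=5]
    L.sort(key=lambda q:q[1][0])
    for s,q in L: print(s,q.round(1))
    o=[]
    for s,q in L:
        if True:o.append(q)
    obs.append(o)
np.save("obs.npy",np.array(obs,dtype=object),allow_pickle=True)
E
```

```text
{'low': [array([452.4,  -1.2]), array([451.7,   2.8]), array([452.6,   0.5]), 372], 'medium': [array([ 439. , -330.6]), array([ 437.7, -327.1]), array([ 438.5, -329.7]), 203], 'tall': [array([419. , 112.2]), array([418.1, 116. ]), array([418.3, 113.4]), 641], 'slim': [array([ 453.2, -214.1]), array([ 452.3, -210.9]), array([ 453.5, -213.7]), 1344]}
low {'low': 372, 'medium': 478, 'tall': 667, 'slim': 867}
medium {'low': 194, 'medium': 203, 'tall': 290, 'slim': 431}
tall {'low': 615, 'medium': 598, 'tall': 641, 'slim': 745}
slim {'low': 1205, 'medium': 1173, 'tall': 1255, 'slim': 1344}
[  0  55  24  10 124] [393.  276.3]
[11 15  4  9 28] [397.8 234.2]
[39 28  4  6 20] [425.6 245.7]
[67 33  7 11 38] [454.9 253.5]
[  16    0  104   37 1819] [468.8 227.5]
[96 42  9 13 48] [484.9 263.1]
[116  54   4  11  26] [503.1 275.4]
[ 8  3  4  5 12] [374.9 217.3]
[33  6  3  4 10] [399.  219.5]
[57  5  6  6 20] [424.3 219.3]
[81  5  9  7 28] [449.6 220. ]
[99  0  1 16 16] [464.  219.5]
```

```bash
cat > rack.py <<'E'
from fit import *
from itertools import permutations
obs=[[(397.8,234.2),(425.6,245.7),(454.9,253.5),(484.9,263.1)],[(374.9,217.3),(399,219.5),(424.3,219.3),(449.6,220)]]
LEN=dict(low=40,medium=62,tall=84,slim=106)
def axes(yaw):
    a=np.radians(yaw);t=np.radians(12)
    f=np.array([np.cos(a),np.sin(a),0]);y=np.array([-np.sin(a),np.cos(a),0])
    z=-f*np.sin(t)+np.array([0,0,np.cos(t)]);return np.cross(y,z),y,z
def solve(C,order):
    def res(p):
        X,Y,Z=axes(p[3]);r=[]
        for i,n in enumerate(order):
            foot=p[:3]-Y*85*(i-1.5)
            for c,o in zip(C,obs): r+=list(proj(c,[foot+Z*LEN[n]*s for s in np.linspace(0,1,9)]).mean(0)-o[i])
        return r
    return least_squares(res,[655,-120,30,0])
E
python3 - <<'E'
from rack import *
C=[cam("side"),cam("top")]
R=sorted([(solve(C,o).cost,o) for o in permutations(LEN)])
for r in R[:4]:print(r)
s=solve(C,R[0][1]);print(s.x.round(1),np.round(s.fun,1))
X,Y,Z=axes(s.x[3])
for i,n in enumerate(R[0][1]):print(n,(s.x[:3]-Y*85*(i-1.5)).round(1))
# board top corners check
for c in C:
    im=c["im"]
    for i,n in enumerate(R[0][1]):
        f=s.x[:3]-Y*85*(i-1.5);q=proj(c,[f,f+Z*LEN[n]]).round().astype(int);cv2.line(im,q[0],q[1],(0,0,255),1)
    k=np.array([s.x[:3]+X*a+Y*b for a,b in((-85,-170),(62,-170),(62,170),(-85,170))])
    cv2.polylines(im,[proj(c,k).round().astype(int)],True,(0,200,0),1)
    for n,(d,h,x,y) in B.items():
        p=fitb([c for c in C],d,h,x,y)[0] if 0 else dict(low=(452.6,.5),medium=(438.5,-329.7),tall=(418.3,113.4),slim=(453.5,-213.7))[n]
        cv2.polylines(im,[cv2.convexHull(proj(c,cyl(d,h,*p)).round().astype(np.int32))],True,(255,0,0),1)
a=cv2.resize(C[0]["im"][190:370,310:530],None,fx=2.7,fy=2.7);b=cv2.resize(C[1]["im"][190:300,310:530],None,fx=2.7,fy=2.7)
cv2.imwrite("pics/ov.png",np.vstack([a,b])[:600] if 0 else cv2.resize(np.vstack([a,b]),None,fx=.76,fy=.76))
for uv in[(0,97),(490,97)]:print("shelf",atz(C[1],uv,400),atz(C[1],uv,500))
E
```

```text
(np.float64(1.813954277947369), ('medium', 'low', 'tall', 'slim'))
(np.float64(3.354254030998249), ('tall', 'low', 'medium', 'slim'))
(np.float64(3.8838589998610127), ('slim', 'low', 'medium', 'tall'))
(np.float64(3.957058209888577), ('medium', 'low', 'slim', 'tall'))
[ 659.4 -117.9   31.4   -3.1] [-0.5  0.3  0.6 -0.4 -0.6  0.2  0.5 -0.8 -0.6  0.3  0.5 -0.4 -0.4  0.3
  0.5 -0.4]
medium [666.4   9.4  31.4]
low [661.7 -75.5  31.4]
tall [ 657.1 -160.4   31.4]
slim [ 652.5 -245.2   31.4]
shelf [ 922.38377432 1193.30410205  400.        ] [ 854.73243903 1127.28780823  500.        ]
shelf [ 923.23460404 -323.07854469  400.        ] [ 855.52630784 -287.57684405  500.        ]
```

View pics/ov.png

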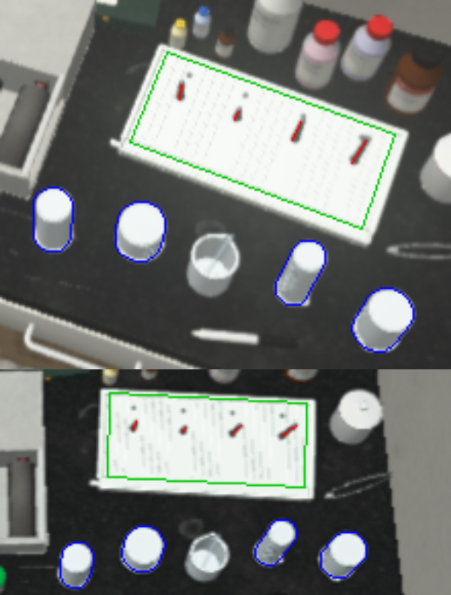

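Overlay check: the beaker outlines, pegs and board all match. The pegs run left to right medium, low, tall, slim, with feet at z≈31. First I'll turn the tool so the jaws open along the rack's slope direction.

play_rows(
  series=[
    {"translation": [0,0,0],"dr": [0,0,10.6]},
    {"translation": [0,0,0],"dr": [0,0,10.6]},
    {"translation": [0,0,0],"dr": [0,0,10.6]},
    {"translation": [0,0,0],"dr": [0,0,10.6]},
    {"translation": [0,0,0],"dr": [0,0,10.6]},
    {"translation": [0,0,0],"dr": [0,0,10.6]},
    {"translation": [0,0,0],"dr": [0,0,10.6]},
    {"translation": [0,0,0],"dr": [0,0,0]},
  ],
  hand=9.4,
)

```text
time: 2.95
position: [179.7, 519.8, 205.5]
orientation: [[0.055, 0.998, 0.0], [0.998, -0.055, 0.0], [0.0, 0.0, -1.0]]
ft_force: [0.0, 0.0, -0.3]
width: 93.8
```

```bash
cat > plan.py <<'E'
from h import *
from rack import axes
import sys
from scipy.spatial.transform import Rotation as Ro
X,Y,Z=axes(-3.1)
bk=dict(low=(452.6,.5),medium=(438.5,-329.7),tall=(418.3,113.4),slim=(453.5,-213.7))
ft={n:np.array(v) for n,v in dict(medium=(666.4,9.4,31.4),low=(661.7,-75.5,31.4),tall=(657.1,-160.4,31.4),slim=(652.5,-245.2,31.4)).items()}
L=dict(low=40,medium=62,tall=84,slim=106); G=dict(low=31,medium=52,tall=74,slim=96)
f=np.cross(Y,[0,0,1])
Rv=np.c_[Y,f,[0,0,-1]]; Rt=np.c_[Y,X,-Z]
def show(wps):
    s=robot.read_state();p=s["position"];R=s["orientation"]
    print("t",round(s["time"],2),"pos",p.round(1),"w",round(s["width"],1),"F",s["ft_force"].round(1),"j",s["joint_pos"].round())
    for nm,T,Rn in wps:
        d=R.T@(np.array(T)-p);r=Ro.from_matrix(R.T@Rn).as_rotvec(degrees=True)
        print(nm,"cm",(d/10).round(2),"|%.0f|"%np.linalg.norm(d),"rot",r.round(1));p=np.array(T);R=Rn
def pick(n):
    x,y=bk[n];h=G[n]-19
    H=max(140,h+40)
    show([("over",(x,y,H),Rv),("down",(x,y,h),Rv),("lift",(x,y,160+h),Rv),("pre(no rot)",ft[n]+Z*(L[n]+h+25),Rv),("pre rot",ft[n]+Z*(L[n]+h+25),Rt),("near",ft[n]+Z*(h+4),Rt)])
def place(n):
    h=G[n]-19
    show([("pre",ft[n]+Z*(L[n]+h+25),Rt),("near",ft[n]+Z*(h+4),Rt),("seat",ft[n]+Z*h,Rt)])
if __name__=="__main__":globals()[sys.argv[1]](sys.argv[2])
E
python3 plan.py pick low
```

```text
t 2.95 pos [179.7 519.8 205.5] w 93.8 F [ 0.   0.  -0.3] j [65.  5. 79.  0. 96. 68.]
over cm [-50.36  30.1    6.55] |590| rot [ 0. -0. -0.]
down cm [ 0.   0.  12.8] |128| rot [0. 0. 0.]
lift cm [  0.   0. -16.] |160| rot [0. 0. 0.]
pre(no rot) cm [-6.46 19.69  6.53] |217| rot [0. 0. 0.]
pre rot cm [0. 0. 0.] |0| rot [-12.   0.   0.]
near cm [0.  0.  6.1] |61| rot [0. 0. 0.]
```

play_rows(
  series=[
    {"translation": [-4.2,2.5,0],"dr": [0,0,0]},
    {"translation": [-4.2,2.5,0],"dr": [0,0,0]},
    {"translation": [-4.2,2.5,0],"dr": [0,0,0]},
    {"translation": [-4.2,2.5,0],"dr": [0,0,0]},
    {"translation": [-4.2,2.5,0],"dr": [0,0,0]},
    {"translation": [-4.2,2.5,0],"dr": [0,0,0]},
    {"translation": [-4.2,2.5,0],"dr": [0,0,0]},
    {"translation": [-4.2,2.5,0],"dr": [0,0,0]},
    {"translation": [-4.2,2.5,1],"dr": [0,0,0]},
    {"translation": [-4.2,2.5,2],"dr": [0,0,0]},
    {"translation": [-4.2,2.5,2],"dr": [0,0,0]},
    {"translation": [-4.2,2.6,1.5],"dr": [0,0,0]},
  ],
)

```text
time: 4.45
position: [451.8, -2.0, 139.9]
orientation: [[0.054, 0.999, 0.0], [0.999, -0.054, 0.0], [0.0, 0.0, -1.0]]
ft_force: [0.3, -0.2, 0.4]
width: 93.8
```

play_rows(
  series=[
    {"translation": [0,0,0],"dr": [0,0,0]},
    {"translation": [0,0,0],"dr": [0,0,0]},
  ],
)

```text
time: 4.7
position: [451.3, -0.1, 140.7]
orientation: [[0.056, 0.998, 0.0], [0.998, -0.056, 0.001], [0.001, -0.0, -1.0]]
ft_force: [0.3, 0.9, 0.5]
width: 94.0
```

```bash
python3 plan.py pick low
python3 - <<'E'
from fit import *
c=cam("wrist")
cv2.polylines(c["im"],[cv2.convexHull(proj(c,cyl(64,52,452.6,.5)).round().astype(np.int32))],True,(255,0,0),1)
cv2.imwrite("pics/w1.png",c["im"])
E
```

```text
t 4.7 pos [ 4.513e+02 -1.000e-01  1.407e+02] w 94.0 F [0.3 0.9 0.5] j [-7. -6. 97.  0. 89. -4.]
over cm [0.06 0.12 0.07] |2| rot [-0.  -0.  -0.1]
down cm [ 0.   0.  12.8] |128| rot [0. 0. 0.]
lift cm [  0.   0. -16.] |160| rot [0. 0. 0.]
pre(no rot) cm [-6.46 19.69  6.53] |217| rot [0. 0. 0.]
pre rot cm [0. 0. 0.] |0| rot [-12.   0.   0.]
near cm [0.  0.  6.1] |61| rot [0. 0. 0.]
```

View pics/w1.png

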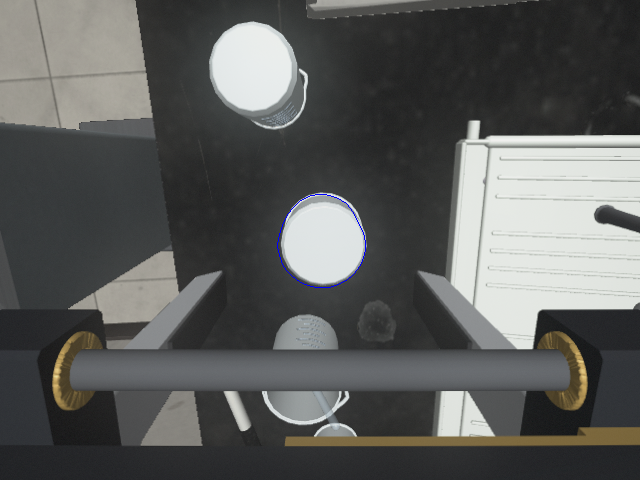

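Wrist view: the low beaker's fitted outline (centre 322,240) matches, and it sits centred between the jaws. The in-use beaker is at (308,370), clear of the fingers. Descending to grip.

play_rows(
  series=[
    {"translation": [0.1,0.1,3.2],"dr": [0,0,0]},
    {"translation": [0,0,3.2],"dr": [0,0,0]},
    {"translation": [0,0,3.2],"dr": [0,0,0]},
    {"translation": [0,0,2.2],"dr": [0,0,0]},
    {"translation": [0,0,1.0],"dr": [0,0,0]},
    {"translation": [0,0,0],"dr": [0,0,0]},
  ],
)

```text
time: 5.5
position: [452.4, 1.3, 12.7]
orientation: [[0.055, 0.998, 0.0], [0.998, -0.055, 0.0], [0.0, 0.0, -1.0]]
ft_force: [0.2, 0.4, -0.7]
width: 93.3
```

play_rows(
  series=[
    {"translation": [0,0,0],"dr": [0,0,0]},
    {"translation": [0,0,0],"dr": [0,0,0]},
    {"translation": [0,0,0],"dr": [0,0,0]},
    {"translation": [0,0,0],"dr": [0,0,0]},
    {"translation": [0,0,0],"dr": [0,0,0]},
    {"translation": [0,0,0],"dr": [0,0,0]},
  ],
  hand=5.5,
  grip_force=12,
)

```text
time: 6.25
position: [452.9, 0.3, 12.9]
orientation: [[0.057, 0.998, 0.001], [0.998, -0.057, -0.0], [-0.0, 0.001, -1.0]]
ft_force: [0.0, 0.4, 3.4]
width: 61.5
```

```bash
python3 plan.py pick low
```

```text
t 6.25 pos [4.529e+02 3.000e-01 1.290e+01] w 61.5 F [0.  0.4 3.4] j [ -7.  -0. 107.   0.  74.  -4.]
over cm [ 1.000e-02 -2.000e-02 -1.271e+01] |127| rot [ 0.1  0.  -0.2]
down cm [ 0.   0.  12.8] |128| rot [0. 0. 0.]
lift cm [  0.   0. -16.] |160| rot [0. 0. 0.]
pre(no rot) cm [-6.46 19.69  6.53] |217| rot [0. 0. 0.]
pre rot cm [0. 0. 0.] |0| rot [-12.   0.   0.]
near cm [0.  0.  6.1] |61| rot [0. 0. 0.]
```

play_rows(
  series=[
    {"translation": [0,0,-1],"dr": [0,0,0]},
    {"translation": [0,0,-3],"dr": [0,0,0]},
    {"translation": [0,0,-4],"dr": [0,0,0]},
    {"translation": [0,0,-4],"dr": [0,0,0]},
    {"translation": [0,0,-4],"dr": [0,0,0]},
    {"translation": [-1,3,0],"dr": [0,0,0]},
    {"translation": [-1.1,3.4,0],"dr": [0,0,0]},
    {"translation": [-1.1,3.4,0],"dr": [0,0,0]},
    {"translation": [-1.1,3.4,0],"dr": [0,0,0]},
    {"translation": [-1.1,3.4,0],"dr": [0,0,0]},
    {"translation": [-1.1,3.1,0],"dr": [0,0,0]},
    {"translation": [0,0,0],"dr": [0,0,0]},
  ],
)

```text
time: 7.75
position: [646.2, -76.5, 171.0]
orientation: [[0.058, 0.998, -0.002], [0.998, -0.058, 0.0], [0.0, -0.002, -1.0]]
ft_force: [-0.6, 0.5, -0.9]
width: 62.0
```

play_rows(
  series=[
    {"translation": [0,0,0],"dr": [-4,0,0]},
    {"translation": [0,0,0],"dr": [-4,0,0]},
    {"translation": [0,0,0],"dr": [-4,0,0]},
    {"translation": [0,0,0],"dr": [0,0,0]},
    {"translation": [0,0,0],"dr": [0,0,0]},
  ],
)

```text
time: 8.38
position: [645.2, -75.4, 173.0]
orientation: [[0.057, 0.977, 0.207], [0.998, -0.056, -0.012], [0.0, 0.208, -0.978]]
ft_force: [0.1, 0.1, -0.0]
width: 61.4
```

```bash
python3 plan.py place low
python3 - <<'E'
from h import *
c=cam("side");t=cam("top")
a=cv2.resize(c["im"][180:330,350:530],None,fx=2.2,fy=2.2);b=cv2.resize(t["im"][160:310,330:510],None,fx=2.2,fy=2.2)
cv2.imwrite("pics/c2.png",np.hstack([a,b]))
E
```

```text
t 8.38 pos [645.2 -75.4 173. ] w 61.4 F [ 0.1  0.1 -0. ] j [-13.   9.  79.   2.  81. -10.]
pre cm [ 0.08 -1.33  6.49] |66| rot [-0.   0.  -0.2]
near cm [0.  0.  6.1] |61| rot [0. 0. 0.]
seat cm [-0.  -0.   0.4] |4| rot [0. 0. 0.]
```

View pics/c2.png

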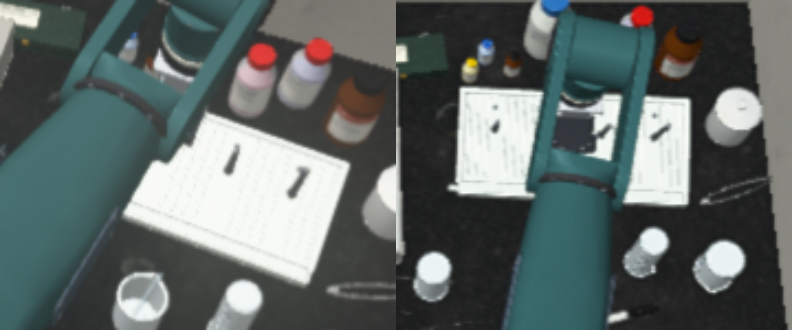

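The arm hides the work from both fixed cameras. I'll check the rack model in the wrist view before lowering.

Run:
```python
from plan import *
c=cam("wrist")
for n in ft:
    q=proj(c,[ft[n],ft[n]+Z*L[n]]).round().astype(int);print(n,q.tolist());cv2.line(c["im"],q[0],q[1],(0,0,255),1)
cv2.imwrite("pics/w2.png",c["im"])
```

```text
medium [[302, 128], [298, 122]]
low [[304, 231], [301, 241]]
tall [[305, 321], [300, 373]]
slim [[306, 402], [300, 499]]
```

View pics/w2.png

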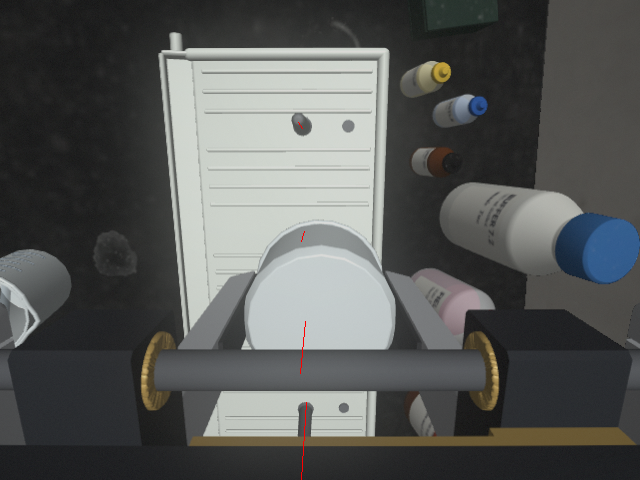

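The wrist view agrees with the model: the medium peg at (301,124) and the slim foot at (306,405) lie on the red lines. Lowering onto the low peg.

play_rows(
  series=[
    {"translation": [0.1,-1.3,0],"dr": [0,0,0]},
    {"translation": [0,0,3],"dr": [0,0,0]},
    {"translation": [0,0,3],"dr": [0,0,0]},
    {"translation": [0,0,2],"dr": [0,0,0]},
    {"translation": [0,0,2],"dr": [0,0,0]},
    {"translation": [0,0,1.5],"dr": [0,0,0]},
    {"translation": [0,0,0.9],"dr": [0,0,0]},
    {"translation": [0,0,0],"dr": [0,0,0]},
    {"translation": [0,0,0],"dr": [0,0,0]},
  ],
)

```text
time: 9.65
position: [658.2, -75.6, 49.9]
orientation: [[0.057, 0.977, 0.207], [0.998, -0.056, -0.012], [-0.0, 0.207, -0.978]]
ft_force: [-4.7, 0.0, 5.2]
width: 61.9
```

```bash
python3 plan.py place low
```

```text
t 9.65 pos [658.2 -75.6  49.9] w 61.9 F [-4.7  0.   5.2] j [-12.  15.  86.   2.  67. -10.]
pre cm [ 0.02 -0.05 -5.82] |58| rot [-0.   0.1 -0.2]
near cm [0.  0.  6.1] |61| rot [0. 0. 0.]
seat cm [-0.  -0.   0.4] |4| rot [0. 0. 0.]
```

play_rows(
  series=[
    {"translation": [0,0,0],"dr": [0,0,0]},
  ],
)

```text
time: 9.78
position: [658.2, -75.5, 49.8]
orientation: [[0.057, 0.977, 0.207], [0.998, -0.056, -0.012], [-0.0, 0.207, -0.978]]
ft_force: [-4.8, -0.2, 5.7]
width: 61.9
```

Run:
```python
from plan import *
s=robot.read_state();print(s["ft_force"].round(1),s["moment"].round(2),s["position"].round(1))
c=cam("wrist");h=c["im"]
a=np.linspace(0,6.28,40)
mid=s["position"]-Z*12   # expected mouth centre
for d,p in((64,mid),(64,mid+Z*52)):
    cv2.polylines(h,[proj(c,[p+32*(np.cos(t)*X+np.sin(t)*Y) for t in a]).round().astype(int)],True,(255,0,0),1)
cv2.imwrite("pics/w3.png",h)
```

```text
[-4.8 -0.2  5.7] [ 0.01  1.   -0.01] [658.2 -75.5  49.8]
```

View pics/w3.png

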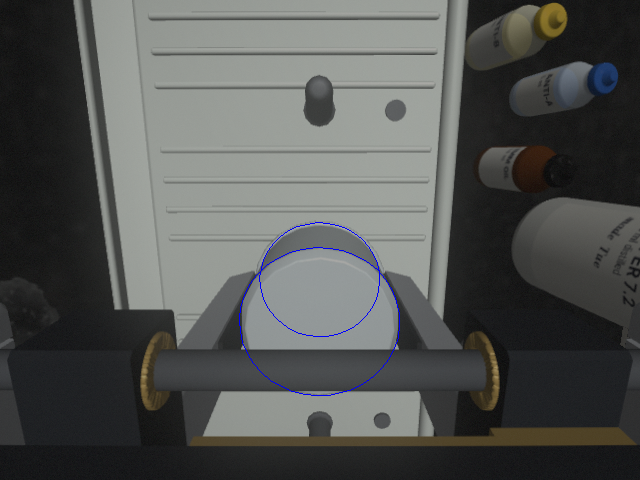

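Run:
```python
from plan import *
C=[cam("side"),cam("top")]
def tri(u,v):
    A=[];b=[]
    for c,p in zip(C,(u,v)):
        o,d=ray(c,p);d/=np.linalg.norm(d);M=np.eye(3)-np.outer(d,d);A.append(M);b.append(M@o)
    return np.linalg.lstsq(np.vstack(A),np.hstack(b),rcond=None)[0].round()
s1=lambda x,y:(270+x/3,170+y/3); t1=lambda x,y:(290+x/3.7,160+y/3.7)
print("blue cap",tri(s1(540,22),t1(415,8)),"pink cap",tri(s1(598,105),t1(492,60)),"lilac",tri(s1(675,98),t1(562,27)),"brown",tri(s1(745,137),t1(638,58)))
for n,p in(("dot1",(s1(397,170),t1(315,180))),("dot2",(s1(478,199),t1(404,185)))):
    P=tri(*p);print(n,P,"rack coords",[((P-ft["low"])@a).round(1) for a in(X,Y,Z)])
```

```text
blue cap [817. -80. 179.] pink cap [ 795. -158.  112.] lilac [ 829. -226.  112.] brown [ 783. -290.  142.]
dot1 [701.   6.  42.] rack coords [np.float64(36.3), np.float64(83.5), np.float64(3.1)]
dot2 [693. -78.  49.] rack coords [np.float64(34.4), np.float64(-0.8), np.float64(10.7)]
```

Contact came early (-x and +z, about 7 N), and the grey dot lies about 36 mm up-slope of each peg. A raised stud or the beaker's lip there would catch the widest beaker's upper rim. I'll back off, shift 9 mm down-slope where there is room inside the beaker, and try again.

play_rows(
  series=[
    {"translation": [0,0,-0.8],"dr": [0,0,0]},
    {"translation": [0,-0.9,0],"dr": [0,0,0]},
    {"translation": [0,0,0],"dr": [0,0,0]},
    {"translation": [0,0,0],"dr": [0,0,0]},
  ],
)

```text
time: 10.42
position: [647.9, -74.8, 54.1]
orientation: [[0.057, 0.977, 0.207], [0.998, -0.056, -0.012], [0.0, 0.208, -0.978]]
ft_force: [0.5, 0.6, -0.2]
width: 61.4
```

play_rows(
  series=[
    {"translation": [0,0,0.4],"dr": [0,0,0]},
    {"translation": [0,0,0.4],"dr": [0,0,0]},
    {"translation": [0,0,0],"dr": [0,0,0]},
    {"translation": [0,0,0],"dr": [0,0,0]},
  ],
)

```text
time: 10.92
position: [649.8, -74.9, 47.7]
orientation: [[0.057, 0.977, 0.208], [0.998, -0.056, -0.012], [-0.0, 0.208, -0.978]]
ft_force: [-4.1, 0.3, 5.1]
width: 61.7
```

Run:
```python
from plan import *
s=robot.read_state();print(s["ft_force"].round(1),s["moment"].round(2))
c0=cam("wrist");he=np.linalg.inv(np.block([[s["orientation"],s["position"][:,None]],[np.zeros((1,3)),1]]))@c0["P"]
for nm,pos,uv in(("w2",(645.2,-75.4,173.0),[(348,126),(344,408)]),("w3",(658.2,-75.5,49.8),[(396,110),(382,420)])):
    T=np.eye(4);T[:3,:3]=s["orientation"];T[:3,3]=pos;c=dict(c0,P=T@he)
    for dz in(-8,-4,0,4,8):
        q=[]
        for p in uv:
            o,d=ray(c,p);q.append(o+d*(((ft["low"]+Z*dz-o)@Z)/(d@Z)))
        print(nm,dz,[(((a-ft["low"])@X).round(1),((a-ft["low"])@Y).round(1)) for a in q],np.linalg.norm(q[0]-q[1]).round(1))
    for n in ft:print(n,proj(c,[ft[n],ft[n]+Z*L[n]]).round().tolist())
cv2.imwrite("pics/w4.png",c0["im"])
```

```text
[-4.1  0.3  5.1] [-0.01  0.75 -0.02]
w2 -8 [(np.float64(37.3), np.float64(87.3)), (np.float64(37.2), np.float64(-182.9))] 270.2
w2 -4 [(np.float64(37.0), np.float64(87.1)), (np.float64(36.9), np.float64(-179.9))] 266.9
w2 0 [(np.float64(36.7), np.float64(86.8)), (np.float64(36.6), np.float64(-176.8))] 263.6
w2 4 [(np.float64(36.5), np.float64(86.5)), (np.float64(36.4), np.float64(-173.8))] 260.4
w2 8 [(np.float64(36.2), np.float64(86.3)), (np.float64(36.1), np.float64(-170.8))] 257.1
medium [[303.0, 128.0], [299.0, 123.0]]
low [[304.0, 231.0], [302.0, 241.0]]
tall [[305.0, 321.0], [301.0, 373.0]]
slim [[306.0, 402.0], [301.0, 499.0]]
w3 -8 [(np.float64(40.3), np.float64(87.9)), (np.float64(39.6), np.float64(-97.8))] 185.7
w3 -4 [(np.float64(39.5), np.float64(87.5)), (np.float64(38.9), np.float64(-94.6))] 182.1
w3 0 [(np.float64(38.8), np.float64(87.1)), (np.float64(38.1), np.float64(-91.4))] 178.5
w3 4 [(np.float64(38.0), np.float64(86.7)), (np.float64(37.4), np.float64(-88.2))] 174.9
w3 8 [(np.float64(37.2), np.float64(86.3)), (np.float64(36.6), np.float64(-85.0))] 171.3
medium [[318.0, 115.0], [317.0, 97.0]]
low [[319.0, 277.0], [318.0, 306.0]]
tall [[319.0, 411.0], [319.0, 555.0]]
slim [[320.0, 523.0], [319.0, 780.0]]
```

The dot spacing in the wrist views (known 85 mm pitch) puts the board about 7–8 mm higher than my fit. So the contact was simply the rim meeting the board at the same level both times. I'll recentre on the peg, touch down and release.

play_rows(
  series=[
    {"translation": [0,0,-0.6],"dr": [0,0,0]},
    {"translation": [0,0.6,0],"dr": [0,0,0]},
    {"translation": [0,0,0],"dr": [0,0,0]},
    {"translation": [0,0,0.5],"dr": [0,0,0]},
    {"translation": [0,0,0.05],"dr": [0,0,0]},
    {"translation": [0,0,0],"dr": [0,0,0]},
    {"translation": [0,0,0],"dr": [0,0,0]},
  ],
)

```text
time: 11.85
position: [655.9, -75.3, 48.6]
orientation: [[0.057, 0.976, 0.208], [0.998, -0.056, -0.012], [0.0, 0.209, -0.978]]
ft_force: [0.1, -0.0, 2.3]
width: 61.8
```

play_rows(
  series=[
    {"translation": [0,0,0],"dr": [0,0,0]},
    {"translation": [0,0,0],"dr": [0,0,0]},
    {"translation": [0,0,0],"dr": [0,0,0]},
    {"translation": [0,0,0],"dr": [0,0,0]},
    {"translation": [0,0,0],"dr": [0,0,0]},
  ],
  hand=9.0,
)

```text
time: 12.48
position: [655.5, -75.3, 48.3]
orientation: [[0.057, 0.977, 0.207], [0.998, -0.056, -0.012], [0.0, 0.208, -0.978]]
ft_force: [0.1, 0.6, 0.5]
width: 90.2
```

```bash
sed -i 's/31\.4)/38.3)/g' plan.py; python3 plan.py place low
python3 - <<'E'
from h import *
cv2.imwrite("pics/w5.png",cam("wrist")["im"])
E
```

```text
t 12.47 pos [655.5 -75.3  48.3] w 90.2 F [0.1 0.6 0.5] j [-12.  15.  87.   2.  67. -10.]
pre cm [ 0.01  0.39 -6.6 ] |66| rot [-0.   0.  -0.2]
near cm [0.  0.  6.1] |61| rot [0. 0. 0.]
seat cm [-0.  -0.   0.4] |4| rot [0. 0. 0.]
```

View pics/w5.png

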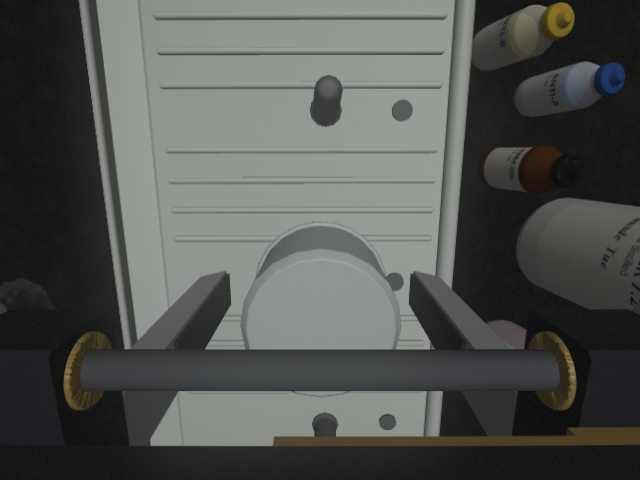

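Wrist view: the low beaker stays put between the open jaws, seated on the board. Retreating along the peg, then squaring up for the medium beaker.

play_rows(
  series=[
    {"translation": [0,0,-2],"dr": [0,0,0]},
    {"translation": [0,0,-4],"dr": [0,0,0]},
    {"translation": [0,0,-4],"dr": [0,0,0]},
    {"translation": [0,0,-3],"dr": [0,0,0]},
    {"translation": [0,0,0],"dr": [6,0,0]},
    {"translation": [0,0,0],"dr": [6,0,0]},
    {"translation": [0,0,0],"dr": [0,0,0]},
  ],
  hand=9.4,
)

```text
time: 13.4
position: [629.9, -73.9, 176.0]
orientation: [[0.057, 0.998, 0.001], [0.998, -0.057, -0.0], [-0.0, 0.001, -1.0]]
ft_force: [0.0, 0.5, -0.7]
width: 94.1
```

```bash
python3 plan.py pick medium
```

```text
t 13.4 pos [629.9 -73.9 176. ] w 94.1 F [ 0.   0.5 -0.7] j [-12.  16.  69.   0.  95.  -9.]
over cm [-26.63 -17.66   3.58] |322| rot [ 0.1  0.  -0.2]
down cm [ 0.   0.  10.7] |107| rot [0. 0. 0.]
lift cm [  0.   0. -16.] |160| rot [0. 0. 0.]
pre(no rot) cm [35.09 18.43  3.73] |398| rot [0. 0. 0.]
pre rot cm [0. 0. 0.] |0| rot [-12.   0.   0.]
near cm [0.  0.  8.3] |83| rot [0. 0. 0.]
```

play_rows(
  series=[
    {"translation": [-3.3,-2.2,0],"dr": [0,0,0]},
    {"translation": [-3.3,-2.2,0],"dr": [0,0,0]},
    {"translation": [-3.3,-2.2,0],"dr": [0,0,0]},
    {"translation": [-3.3,-2.2,0],"dr": [0,0,0]},
    {"translation": [-3.3,-2.2,0],"dr": [0,0,0]},
    {"translation": [-3.3,-2.2,0],"dr": [0,0,0]},
    {"translation": [-3.4,-2.2,1],"dr": [0,0,0]},
    {"translation": [-3.4,-2.3,2.6],"dr": [0,0,0]},
    {"translation": [0,0,0],"dr": [0,0,0]},
    {"translation": [0,0,0],"dr": [0,0,0]},
  ],
)

```text
time: 14.65
position: [436.9, -328.8, 140.5]
orientation: [[0.057, 0.998, 0.002], [0.998, -0.057, -0.001], [-0.001, 0.002, -1.0]]
ft_force: [-0.1, 0.7, 0.2]
width: 93.9
```

```bash
python3 plan.py pick medium;python3 - <<'E'
from fit import *
c=cam("wrist")
for d,h,x,y in((58,74,438.5,-329.7),(42,120,453.5,-213.7)):cv2.polylines(c["im"],[cv2.convexHull(proj(c,cyl(d,h,x,y)).round().astype(np.int32))],True,(255,0,0),1)
cv2.imwrite("pics/w6.png",c["im"])
E
```

```text
t 14.65 pos [ 436.9 -328.8  140.5] w 93.9 F [-0.1  0.7  0.2] j [-43.   6.  85.   0.  89. -40.]
over cm [-0.08  0.17  0.06] |2| rot [ 0.1  0.  -0.2]
down cm [ 0.   0.  10.7] |107| rot [0. 0. 0.]
lift cm [  0.   0. -16.] |160| rot [0. 0. 0.]
pre(no rot) cm [35.09 18.43  3.73] |398| rot [0. 0. 0.]
pre rot cm [0. 0. 0.] |0| rot [-12.   0.   0.]
near cm [0.  0.  8.3] |83| rot [0. 0. 0.]
```

View pics/w6.png

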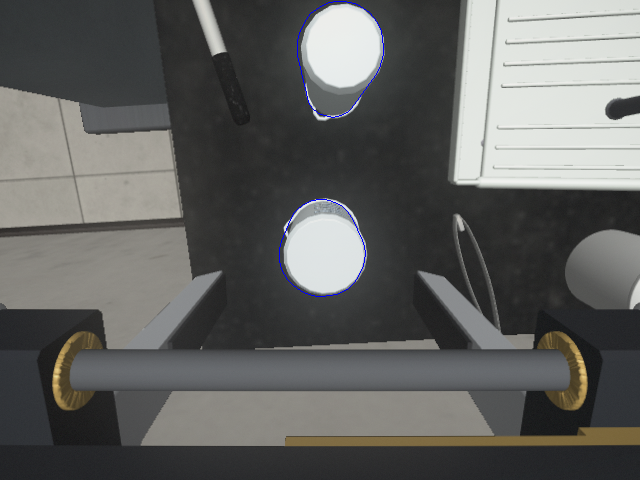

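The fits match for both the medium (324,250) and slim (340,50) beakers. Descending on the medium.

play_rows(
  series=[
    {"translation": [-0.1,0.2,3],"dr": [0,0,0]},
    {"translation": [0,0,3],"dr": [0,0,0]},
    {"translation": [0,0,3],"dr": [0,0,0]},
    {"translation": [0,0,1.8],"dr": [0,0,0]},
    {"translation": [0,0,0],"dr": [0,0,0]},
  ],
)

```text
time: 15.32
position: [438.6, -329.2, 30.7]
orientation: [[0.056, 0.998, -0.001], [0.998, -0.056, 0.002], [0.001, -0.001, -1.0]]
ft_force: [0.3, -0.8, 0.2]
width: 94.0
```

play_rows(
  series=[
    {"translation": [0,0,0],"dr": [0,0,0]},
    {"translation": [0,0,0],"dr": [0,0,0]},
    {"translation": [0,0,0],"dr": [0,0,0]},
    {"translation": [0,0,0],"dr": [0,0,0]},
    {"translation": [0,0,0],"dr": [0,0,0]},
    {"translation": [0,0,0],"dr": [0,0,0]},
  ],
  hand=4.9,
  grip_force=12,
)

```text
time: 16.08
position: [438.9, -330.6, 32.0]
orientation: [[0.057, 0.998, 0.001], [0.998, -0.057, -0.001], [-0.001, 0.001, -1.0]]
ft_force: [0.7, 0.6, 2.4]
width: 57.3
```

play_rows(
  series=[
    {"translation": [0,0,-1],"dr": [0,0,0]},
    {"translation": [0,0,-3],"dr": [0,0,0]},
    {"translation": [0,0,-4],"dr": [0,0,0]},
    {"translation": [0,0,-4],"dr": [0,0,0]},
    {"translation": [0,0,-4],"dr": [0,0,0]},
    {"translation": [0,0,0],"dr": [0,0,0]},
  ],
)

```text
time: 16.82
position: [440.2, -331.7, 196.2]
orientation: [[0.057, 0.998, 0.006], [0.998, -0.057, -0.006], [-0.005, 0.007, -1.0]]
ft_force: [0.1, 0.6, -0.8]
width: 57.2
```

```bash
python3 plan.py pick medium
```

```text
t 16.82 pos [ 440.2 -331.7  196.2] w 57.2 F [ 0.1  0.6 -0.8] j [-43.   5.  80.   0.  95. -40.]
over cm [ 0.22 -0.22  5.62] |56| rot [ 0.4  0.3 -0.2]
down cm [ 0.   0.  10.7] |107| rot [0. 0. 0.]
lift cm [  0.   0. -16.] |160| rot [0. 0. 0.]
pre(no rot) cm [35.09 18.43  3.73] |398| rot [0. 0. 0.]
pre rot cm [0. 0. 0.] |0| rot [-12.   0.   0.]
near cm [0.  0.  8.3] |83| rot [0. 0. 0.]
```

play_rows(
  series=[
    {"translation": [3,1.4,0],"dr": [0,0,0]},
    {"translation": [4.5,2.3,0],"dr": [0,0,0]},
    {"translation": [4.5,2.3,0],"dr": [0,0,0]},
    {"translation": [4.5,2.3,0],"dr": [0,0,0]},
    {"translation": [4.5,2.3,0],"dr": [0,0,0]},
    {"translation": [4.5,2.3,0],"dr": [0,0,0]},
    {"translation": [4.5,2.4,0],"dr": [0,0,0]},
    {"translation": [3.3,1.8,0],"dr": [0,0,0]},
    {"translation": [2,1.1,0],"dr": [0,0,0]},
    {"translation": [0,0,0],"dr": [-6,0,0]},
    {"translation": [0,0,0],"dr": [-6,0,0]},
    {"translation": [0,0,0],"dr": [0,0,0]},
  ],
)

```text
time: 18.32
position: [638.0, 11.5, 190.0]
orientation: [[0.058, 0.977, 0.204], [0.998, -0.056, -0.012], [-0.0, 0.204, -0.979]]
ft_force: [-0.0, -0.4, -0.5]
width: 57.1
```

play_rows(
  series=[
    {"translation": [0,0,0],"dr": [0,0,0]},
  ],
)

```text
time: 18.45
position: [640.7, 11.2, 191.7]
orientation: [[0.058, 0.977, 0.207], [0.998, -0.057, -0.012], [-0.0, 0.207, -0.978]]
ft_force: [-0.1, -0.7, -0.7]
width: 57.2
```

```bash
python3 plan.py place medium
```

```text
t 18.45 pos [640.7  11.2 191.7] w 57.2 F [-0.1 -0.7 -0.7] j [-4.  8. 78.  0. 82. -1.]
pre cm [-0.04 -0.66  3.54] |36| rot [-0.   0.1 -0.2]
near cm [0.  0.  8.3] |83| rot [0. 0. 0.]
seat cm [0.  0.  0.4] |4| rot [0. 0. 0.]
```

play_rows(
  series=[
    {"translation": [0,-0.7,0],"dr": [0,0,0]},
    {"translation": [0,0,2],"dr": [0,0,0]},
    {"translation": [0,0,3],"dr": [0,0,0]},
    {"translation": [0,0,3],"dr": [0,0,0]},
    {"translation": [0,0,2],"dr": [0,0,0]},
    {"translation": [0,0,1.5],"dr": [0,0,0]},
    {"translation": [0,0,0.3],"dr": [0,0,0]},
    {"translation": [0,0,0],"dr": [0,0,0]},
    {"translation": [0,0,0],"dr": [0,0,0]},
  ],
)

```text
time: 19.58
position: [658.8, 10.7, 76.0]
orientation: [[0.057, 0.976, 0.21], [0.998, -0.056, -0.012], [0.0, 0.21, -0.978]]
ft_force: [0.6, 0.0, -0.9]
width: 57.5
```

```bash
python3 plan.py place medium
```

```text
t 19.57 pos [658.8  10.7  76. ] w 57.5 F [ 0.6  0.  -0.9] j [-4. 13. 85.  0. 70. -1.]
pre cm [-0.09 -0.02 -8.15] |82| rot [ 0.1  0.  -0.2]
near cm [0.  0.  8.3] |83| rot [0. 0. 0.]
seat cm [0.  0.  0.4] |4| rot [0. 0. 0.]
```

play_rows(
  series=[
    {"translation": [0,0,0.3],"dr": [0,0,0]},
    {"translation": [0,0,0.15],"dr": [0,0,0]},
    {"translation": [0,0,0],"dr": [0,0,0]},
    {"translation": [0,0,0],"dr": [0,0,0]},
  ],
)

```text
time: 20.08
position: [659.6, 10.7, 73.5]
orientation: [[0.057, 0.976, 0.21], [0.998, -0.056, -0.012], [-0.0, 0.211, -0.978]]
ft_force: [-4.5, 0.2, 8.9]
width: 57.4
```

play_rows(
  series=[
    {"translation": [0,0,-0.15],"dr": [0,0,0]},
    {"translation": [0,0,0],"dr": [0,0,0]},
  ],
)

```text
time: 20.32
position: [659.5, 10.7, 73.6]
orientation: [[0.057, 0.976, 0.21], [0.998, -0.056, -0.012], [0.0, 0.211, -0.978]]
ft_force: [-2.7, 0.7, 6.2]
width: 57.5
```

play_rows(
  series=[
    {"translation": [0,0,0],"dr": [0,0,0]},
    {"translation": [0,0,0],"dr": [0,0,0]},
    {"translation": [0,0,0],"dr": [0,0,0]},
    {"translation": [0,0,0],"dr": [0,0,0]},
    {"translation": [0,0,0],"dr": [0,0,0]},
  ],
  hand=8.6,
)

```text
time: 20.95
position: [658.7, 10.7, 71.5]
orientation: [[0.057, 0.977, 0.207], [0.998, -0.056, -0.012], [0.0, 0.208, -0.978]]
ft_force: [0.1, -0.1, -0.1]
width: 86.2
```

play_rows(
  series=[
    {"translation": [0,0,-2],"dr": [0,0,0]},
    {"translation": [0,0,-4],"dr": [0,0,0]},
    {"translation": [0,0,-4],"dr": [0,0,0]},
    {"translation": [0,0,-2],"dr": [0,0,0]},
    {"translation": [0,0,0],"dr": [6,0,0]},
    {"translation": [0,0,0],"dr": [6,0,0]},
    {"translation": [0,0,0],"dr": [0,0,0]},
  ],
  hand=9.4,
)

```text
time: 21.82
position: [634.7, 11.9, 187.6]
orientation: [[0.057, 0.998, -0.002], [0.998, -0.057, 0.0], [0.0, -0.002, -1.0]]
ft_force: [-0.9, 0.0, -0.8]
width: 94.1
```

```bash
python3 plan.py pick tall
```

```text
t 21.82 pos [634.7  11.9 187.6] w 94.1 F [-0.9  0.  -0.8] j [-4. 16. 68.  0. 96. -1.]
over cm [  8.89 -22.18   4.79] |244| rot [-0.1 -0.  -0.2]
down cm [0.  0.  8.5] |85| rot [0. 0. 0.]
lift cm [  0.   0. -16.] |160| rot [0. 0. 0.]
pre(no rot) cm [-26.05  21.92   1.63] |341| rot [0. 0. 0.]
pre rot cm [0. 0. 0.] |0| rot [-12.   0.   0.]
near cm [ 0.   0.  10.5] |105| rot [0. 0. 0.]
```

play_rows(
  series=[
    {"translation": [1.5,-3.7,0],"dr": [0,0,0]},
    {"translation": [1.5,-3.7,0],"dr": [0,0,0]},
    {"translation": [1.5,-3.7,0],"dr": [0,0,0]},
    {"translation": [1.5,-3.7,0],"dr": [0,0,0]},
    {"translation": [1.5,-3.7,1],"dr": [0,0,0]},
    {"translation": [1.4,-3.7,3.8],"dr": [0,0,0]},
    {"translation": [0,0,0],"dr": [0,0,0]},
    {"translation": [0,0,0],"dr": [0,0,0]},
  ],
)

```text
time: 22.82
position: [417.8, 113.6, 142.0]
orientation: [[0.057, 0.998, 0.003], [0.998, -0.057, 0.0], [0.0, 0.003, -1.0]]
ft_force: [-0.2, 0.3, 0.7]
width: 94.2
```

```bash
python3 plan.py pick tall;python3 - <<'E'
from fit import *
c=cam("wrist")
cv2.polylines(c["im"],[cv2.convexHull(proj(c,cyl(50,96,418.3,113.4)).round().astype(np.int32))],True,(255,0,0),1)
cv2.imwrite("pics/w7.png",c["im"])
E
```

```text
t 22.82 pos [417.8 113.6 142. ] w 94.2 F [-0.2  0.3  0.7] j [ 8. -9. 99. -0. 90. 11.]
over cm [-0.02  0.05  0.2 ] |2| rot [ 0.2 -0.  -0.2]
down cm [0.  0.  8.5] |85| rot [0. 0. 0.]
lift cm [  0.   0. -16.] |160| rot [0. 0. 0.]
pre(no rot) cm [-26.05  21.92   1.63] |341| rot [0. 0. 0.]
pre rot cm [0. 0. 0.] |0| rot [-12.   0.   0.]
near cm [ 0.   0.  10.5] |105| rot [0. 0. 0.]
```

View pics/w7.png

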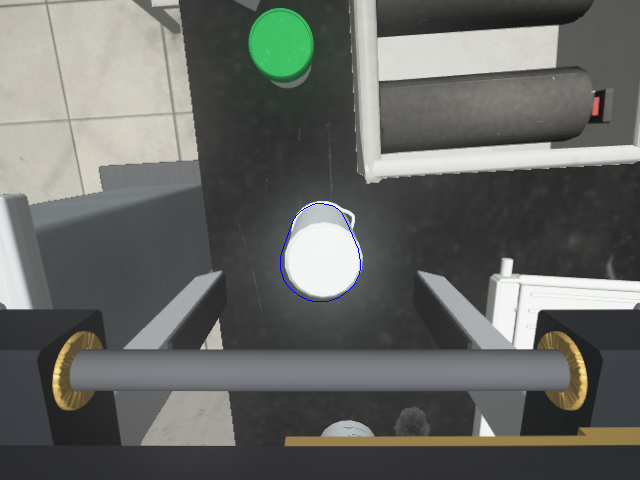

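The tall beaker (322,255) matches its outline, and the cup (281,45) is well clear. Gripping.

play_rows(
  series=[
    {"translation": [0,0.1,3],"dr": [0,0,0]},
    {"translation": [0,0,3],"dr": [0,0,0]},
    {"translation": [0,0,2],"dr": [0,0,0]},
    {"translation": [0,0,0.7],"dr": [0,0,0]},
    {"translation": [0,0,0],"dr": [0,0,0]},
  ],
)

```text
time: 23.5
position: [419.8, 113.5, 55.2]
orientation: [[0.058, 0.998, 0.002], [0.998, -0.058, 0.0], [0.0, 0.002, -1.0]]
ft_force: [-0.6, 0.8, -0.2]
width: 94.1
```

play_rows(
  series=[
    {"translation": [0,0,0],"dr": [0,0,0]},
    {"translation": [0,0,0],"dr": [0,0,0]},
    {"translation": [0,0,0],"dr": [0,0,0]},
    {"translation": [0,0,0],"dr": [0,0,0]},
    {"translation": [0,0,0],"dr": [0,0,0]},
    {"translation": [0,0,0],"dr": [0,0,0]},
    {"translation": [0,0,0],"dr": [0,0,0]},
  ],
  hand=4.1,
  grip_force=12,
)

```text
time: 24.38
position: [418.4, 113.6, 54.2]
orientation: [[0.057, 0.998, 0.0], [0.998, -0.057, 0.0], [0.0, 0.0, -1.0]]
ft_force: [0.9, -0.1, 0.0]
width: 48.4
```

play_rows(
  series=[
    {"translation": [0,0,-1],"dr": [0,0,0]},
    {"translation": [0,0,-3],"dr": [0,0,0]},
    {"translation": [0,0,-4],"dr": [0,0,0]},
    {"translation": [0,0,-4],"dr": [0,0,0]},
    {"translation": [0,0,-4],"dr": [0,0,0]},
    {"translation": [0,0,0],"dr": [0,0,0]},
  ],
)

```text
time: 25.12
position: [420.2, 113.9, 218.4]
orientation: [[0.057, 0.998, 0.008], [0.998, -0.057, 0.001], [0.002, 0.008, -1.0]]
ft_force: [0.2, 0.3, -0.7]
width: 48.5
```

```bash
sed -i 's/38\.3)/39.3)/g' plan.py; python3 plan.py place tall
```

```text
t 25.12 pos [420.2 113.9 218.4] w 48.5 F [ 0.2  0.3 -0.7] j [  8. -10.  92.   0.  98.  11.]
pre cm [-26.05  21.78   2.  ] |340| rot [-11.5  -0.1  -0.2]
near cm [ 0.   0.  10.5] |105| rot [0. 0. 0.]
seat cm [0.  0.  0.4] |4| rot [0. 0. 0.]
```

play_rows(
  series=[
    {"translation": [-2,1.8,0],"dr": [0,0,0]},
    {"translation": [-3.5,3,0],"dr": [0,0,0]},
    {"translation": [-3.5,3,0],"dr": [0,0,0]},
    {"translation": [-3.5,3,0],"dr": [0,0,0]},
    {"translation": [-3.5,3,0],"dr": [0,0,0]},
    {"translation": [-3.5,3,0],"dr": [0,0,0]},
    {"translation": [-3.5,2.8,0],"dr": [0,0,0]},
    {"translation": [-3,2.2,0],"dr": [0,0,0]},
    {"translation": [0,0,0],"dr": [-6,0,0]},
    {"translation": [0,0,0],"dr": [-6,0,0]},
    {"translation": [0,0,0],"dr": [0,0,0]},
    {"translation": [0,0,0],"dr": [0,0,0]},
  ],
)

```text
time: 26.62
position: [621.0, -158.4, 213.6]
orientation: [[0.057, 0.977, 0.206], [0.998, -0.056, -0.012], [0.0, 0.206, -0.978]]
ft_force: [1.3, 0.5, -0.3]
width: 48.7
```

```bash
python3 plan.py place tall
```

```text
t 26.62 pos [ 621.  -158.4  213.6] w 48.7 F [ 1.3  0.5 -0.3] j [-21.   8.  76.   4.  85. -18.]
pre cm [-0.01 -0.09  1.4 ] |14| rot [-0.1  0.  -0.2]
near cm [ 0.   0.  10.5] |105| rot [0. 0. 0.]
seat cm [0.  0.  0.4] |4| rot [0. 0. 0.]
```

play_rows(
  series=[
    {"translation": [0,-0.1,1.4],"dr": [0,0,0]},
    {"translation": [0,0,2.5],"dr": [0,0,0]},
    {"translation": [0,0,2.5],"dr": [0,0,0]},
    {"translation": [0,0,2.5],"dr": [0,0,0]},
    {"translation": [0,0,2],"dr": [0,0,0]},
    {"translation": [0,0,1],"dr": [0,0,0]},
    {"translation": [0,0,0],"dr": [0,0,0]},
    {"translation": [0,0,0],"dr": [0,0,0]},
  ],
)

```text
time: 27.62
position: [645.4, -160.0, 98.6]
orientation: [[0.057, 0.976, 0.209], [0.998, -0.056, -0.012], [-0.0, 0.21, -0.978]]
ft_force: [0.1, 0.3, -0.5]
width: 48.8
```

play_rows(
  series=[
    {"translation": [0,0,0.25],"dr": [0,0,0]},
    {"translation": [0,0,0.1],"dr": [0,0,0]},
    {"translation": [0,0,0],"dr": [0,0,0]},
    {"translation": [0,0,0],"dr": [0,0,0]},
  ],
)

```text
time: 28.12
position: [645.8, -160.0, 95.0]
orientation: [[0.057, 0.976, 0.209], [0.998, -0.056, -0.012], [-0.0, 0.209, -0.978]]
ft_force: [-1.0, -0.4, 4.2]
width: 49.0
```

```bash
python3 plan.py place tall
```

```text
t 28.12 pos [ 645.8 -160.    95. ] w 49.0 F [-1.  -0.4  4.2] j [-21.  13.  83.   4.  73. -18.]
pre cm [ 1.000e-02 -4.000e-02 -1.071e+01] |107| rot [ 0.1  0.1 -0.2]
near cm [ 0.   0.  10.5] |105| rot [0. 0. 0.]
seat cm [0.  0.  0.4] |4| rot [0. 0. 0.]
```

Light contact at about 4 N, at the expected height. Release and retreat.

play_rows(
  series=[
    {"translation": [0,0,0],"dr": [0,0,0]},
    {"translation": [0,0,0],"dr": [0,0,0]},
    {"translation": [0,0,0],"dr": [0,0,0]},
    {"translation": [0,0,0],"dr": [0,0,0]},
    {"translation": [0,0,0],"dr": [0,0,0]},
  ],
  hand=8.2,
)

```text
time: 28.75
position: [645.5, -159.8, 93.9]
orientation: [[0.057, 0.977, 0.207], [0.998, -0.056, -0.012], [0.0, 0.208, -0.978]]
ft_force: [0.4, -0.8, -0.2]
width: 82.0
```

play_rows(
  series=[
    {"translation": [0,0,-2],"dr": [0,0,0]},
    {"translation": [0,0,-4],"dr": [0,0,0]},
    {"translation": [0,0,-4],"dr": [0,0,0]},
    {"translation": [0,0,-2],"dr": [0,0,0]},
    {"translation": [0,0,0],"dr": [6,0,0]},
    {"translation": [0,0,0],"dr": [6,0,0]},
    {"translation": [0,0,0],"dr": [0,0,0]},
  ],
  hand=9.4,
)

```text
time: 29.62
position: [621.6, -158.3, 209.8]
orientation: [[0.056, 0.998, -0.002], [0.998, -0.056, 0.001], [0.001, -0.002, -1.0]]
ft_force: [-1.2, -0.2, -0.2]
width: 94.1
```

```bash
python3 plan.py pick slim
```

```text
t 29.62 pos [ 621.6 -158.3  209.8] w 94.1 F [-1.2 -0.2 -0.2] j [-19.  17.  64.   0.  99. -16.]
over cm [ -6.48 -16.46   7.  ] |190| rot [-0.1 -0.  -0.1]
down cm [0.  0.  6.3] |63| rot [0. 0. 0.]
lift cm [  0.   0. -16.] |160| rot [0. 0. 0.]
pre(no rot) cm [-2.07 15.72 -0.58] |159| rot [0. 0. 0.]
pre rot cm [0. 0. 0.] |0| rot [-12.   0.   0.]
near cm [-0.   0.  12.7] |127| rot [0. 0. 0.]
```

play_rows(
  series=[
    {"translation": [-1.3,-3.3,0],"dr": [0,0,0]},
    {"translation": [-1.3,-3.3,0],"dr": [0,0,0]},
    {"translation": [-1.3,-3.3,0],"dr": [0,0,0]},
    {"translation": [-1.3,-3.3,0],"dr": [0,0,0]},
    {"translation": [-1.3,-3.3,2],"dr": [0,0,0]},
    {"translation": [0,0,4],"dr": [0,0,0]},
    {"translation": [0,0,1],"dr": [0,0,0]},
    {"translation": [0,0,0],"dr": [0,0,0]},
    {"translation": [0,0,0],"dr": [0,0,0]},
  ],
)

```text
time: 30.75
position: [453.2, -214.2, 143.0]
orientation: [[0.056, 0.998, 0.003], [0.998, -0.056, -0.001], [-0.001, 0.003, -1.0]]
ft_force: [-0.2, 0.3, 0.7]
width: 93.9
```

```bash
python3 plan.py pick slim;python3 - <<'E'
from fit import *
c=cam("wrist")
cv2.polylines(c["im"],[cv2.convexHull(proj(c,cyl(42,120,453.5,-213.7)).round().astype(np.int32))],True,(255,0,0),1)
cv2.imwrite("pics/w8.png",c["im"])
E
```

```text
t 30.75 pos [ 453.2 -214.2  143. ] w 93.9 F [-0.2  0.3  0.7] j [-32.  -0.  91.   0.  89. -29.]
over cm [0.05 0.02 0.3 ] |3| rot [ 0.2  0.1 -0.1]
down cm [0.  0.  6.3] |63| rot [0. 0. 0.]
lift cm [  0.   0. -16.] |160| rot [0. 0. 0.]
pre(no rot) cm [-2.07 15.72 -0.58] |159| rot [0. 0. 0.]
pre rot cm [0. 0. 0.] |0| rot [-12.   0.   0.]
near cm [-0.   0.  12.7] |127| rot [0. 0. 0.]
```

View pics/w8.png

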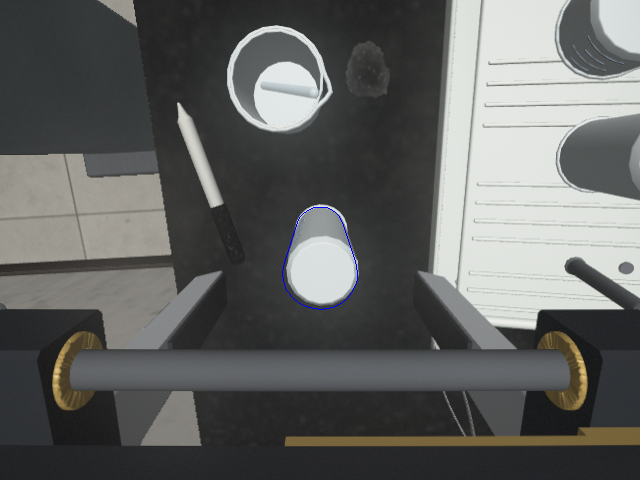

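The slim beaker (321,258) is centred, the in-use beaker (279,78) is clear, and the placed low and tall beakers show on the rack at right. Gripping.

play_rows(
  series=[
    {"translation": [0,0,3],"dr": [0,0,0]},
    {"translation": [0,0,2.5],"dr": [0,0,0]},
    {"translation": [0,0,1],"dr": [0,0,0]},
    {"translation": [0,0,0],"dr": [0,0,0]},
  ],
)

```text
time: 31.3
position: [452.4, -213.9, 76.6]
orientation: [[0.057, 0.998, -0.0], [0.998, -0.057, 0.0], [0.0, -0.0, -1.0]]
ft_force: [-0.5, -0.4, 0.6]
width: 94.3
```

play_rows(
  series=[
    {"translation": [0,0,0],"dr": [0,0,0]},
    {"translation": [0,0,0],"dr": [0,0,0]},
    {"translation": [0,0,0],"dr": [0,0,0]},
    {"translation": [0,0,0],"dr": [0,0,0]},
    {"translation": [0,0,0],"dr": [0,0,0]},
    {"translation": [0,0,0],"dr": [0,0,0]},
    {"translation": [0,0,0],"dr": [0,0,0]},
    {"translation": [0,0,0],"dr": [0,0,0]},
  ],
  hand=3.3,
  grip_force=12,
)

```text
time: 32.3
position: [452.3, -213.9, 76.4]
orientation: [[0.057, 0.998, 0.0], [0.998, -0.057, 0.0], [0.0, 0.0, -1.0]]
ft_force: [0.1, 0.1, -0.1]
width: 41.1
```

play_rows(
  series=[
    {"translation": [0,0,-1],"dr": [0,0,0]},
    {"translation": [0,0,-3],"dr": [0,0,0]},
    {"translation": [0,0,-4],"dr": [0,0,0]},
    {"translation": [0,0,-4],"dr": [0,0,0]},
    {"translation": [0,0,-4],"dr": [0,0,0]},
    {"translation": [0,0,-1],"dr": [0,0,0]},
    {"translation": [0,0,0],"dr": [0,0,0]},
  ],
)

```text
time: 33.17
position: [452.3, -213.9, 246.4]
orientation: [[0.057, 0.998, 0.0], [0.998, -0.057, -0.0], [-0.0, 0.0, -1.0]]
ft_force: [0.8, -0.4, -0.4]
width: 41.1
```

```bash
python3 plan.py place slim
```

```text
t 33.17 pos [ 452.3 -213.9  246.4] w 41.1 F [ 0.8 -0.4 -0.4] j [-32.  -2.  81.   0. 101. -29.]
pre cm [-1.99 15.85  0.37] |160| rot [-12.    0.   -0.2]
near cm [-0.   0.  12.7] |127| rot [0. 0. 0.]
seat cm [0.  0.  0.4] |4| rot [0. 0. 0.]
```

play_rows(
  series=[
    {"translation": [-0.4,3,0],"dr": [0,0,0]},
    {"translation": [-0.4,3.4,0],"dr": [0,0,0]},
    {"translation": [-0.4,3.4,0],"dr": [0,0,0]},
    {"translation": [-0.4,3.4,0],"dr": [0,0,0]},
    {"translation": [-0.4,2.6,0],"dr": [0,0,0]},
    {"translation": [0,0,0],"dr": [-6,0,0]},
    {"translation": [0,0,0],"dr": [-6,0,0]},
    {"translation": [0,0,0],"dr": [0,0,0]},
    {"translation": [0,0,0],"dr": [0,0,0]},
    {"translation": [0,0,0],"dr": [0,0,0]},
  ],
)

```text
time: 34.42
position: [609.4, -242.9, 246.3]
orientation: [[0.057, 0.977, 0.207], [0.998, -0.055, -0.012], [0.0, 0.207, -0.978]]
ft_force: [0.2, -0.2, -0.8]
width: 41.2
```

```bash
python3 plan.py place slim
```

```text
t 34.42 pos [ 609.4 -242.9  246.3] w 41.2 F [ 0.2 -0.2 -0.8] j [-30.  10.  70.   5.  90. -26.]
pre cm [ 0.   -0.09  0.34] |4| rot [-0.   0.  -0.1]
near cm [-0.   0.  12.7] |127| rot [0. 0. 0.]
seat cm [0.  0.  0.4] |4| rot [0. 0. 0.]
```

play_rows(
  series=[
    {"translation": [0,-0.1,1],"dr": [0,0,0]},
    {"translation": [0,0,1.5],"dr": [0,0,0]},
    {"translation": [0,0,1.5],"dr": [0,0,0]},
    {"translation": [0,0,0],"dr": [0,0,0]},
  ],
)

```text
time: 34.92
position: [615.3, -242.6, 203.7]
orientation: [[0.057, 0.978, 0.203], [0.998, -0.056, -0.009], [0.002, 0.203, -0.979]]
ft_force: [-0.2, 0.7, -1.0]
width: 40.6
```

play_rows(
  series=[
    {"translation": [0,0,2],"dr": [0,0,0]},
    {"translation": [0,0,2.5],"dr": [0,0,0]},
    {"translation": [0,0,2.5],"dr": [0,0,0]},
    {"translation": [0,0,1.5],"dr": [0,0,0]},
    {"translation": [0,0,0.5],"dr": [0,0,0]},
    {"translation": [0,0,0],"dr": [0,0,0]},
    {"translation": [0,0,0],"dr": [0,0,0]},
  ],
)

```text
time: 35.8
position: [635.4, -244.7, 120.5]
orientation: [[0.057, 0.976, 0.21], [0.998, -0.056, -0.013], [-0.001, 0.21, -0.978]]
ft_force: [-0.4, -1.0, -0.7]
width: 41.1
```

play_rows(
  series=[
    {"translation": [0,0,0.25],"dr": [0,0,0]},
    {"translation": [0,0,0.1],"dr": [0,0,0]},
    {"translation": [0,0,0],"dr": [0,0,0]},
    {"translation": [0,0,0],"dr": [0,0,0]},
  ],
)

```text
time: 36.3
position: [636.0, -244.7, 117.0]
orientation: [[0.057, 0.976, 0.209], [0.998, -0.056, -0.013], [-0.001, 0.21, -0.978]]
ft_force: [-1.1, -0.4, 5.1]
width: 40.5
```

```bash
python3 plan.py place slim
```

```text
t 36.3 pos [ 636.  -244.7  117. ] w 40.5 F [-1.1 -0.4  5.1] j [-28.  15.  78.   5.  76. -26.]
pre cm [  0.02   0.02 -12.86] |129| rot [ 0.1  0.1 -0.2]
near cm [-0.   0.  12.7] |127| rot [0. 0. 0.]
seat cm [0.  0.  0.4] |4| rot [0. 0. 0.]
```

Contact at the same relative height as the others. Release, retreat and clear the view.

play_rows(
  series=[
    {"translation": [0,0,0],"dr": [0,0,0]},
    {"translation": [0,0,0],"dr": [0,0,0]},
    {"translation": [0,0,0],"dr": [0,0,0]},
    {"translation": [0,0,0],"dr": [0,0,0]},
    {"translation": [0,0,0],"dr": [0,0,0]},
  ],
  hand=8.0,
)

```text
time: 36.92
position: [635.5, -244.3, 115.4]
orientation: [[0.057, 0.977, 0.207], [0.998, -0.056, -0.012], [0.0, 0.208, -0.978]]
ft_force: [-0.7, -0.4, -1.2]
width: 79.8
```

play_rows(
  series=[
    {"translation": [0,0,-2],"dr": [0,0,0]},
    {"translation": [0,0,-4],"dr": [0,0,0]},
    {"translation": [0,0,-4],"dr": [0,0,0]},
    {"translation": [0,0,0],"dr": [6,0,0]},
    {"translation": [0,0,0],"dr": [6,0,0]},
    {"translation": [0,-4,0],"dr": [0,0,0]},
    {"translation": [0,-5,0],"dr": [0,0,0]},
    {"translation": [0,-5,0],"dr": [0,0,0]},
    {"translation": [0,-5,0],"dr": [0,0,0]},
    {"translation": [0,-5,0],"dr": [0,0,0]},
    {"translation": [0,0,0],"dr": [0,0,0]},
    {"translation": [0,0,0],"dr": [0,0,0]},
  ],
)

```text
time: 38.42
position: [375.9, -229.9, 214.9]
orientation: [[0.057, 0.998, 0.003], [0.998, -0.057, -0.002], [-0.002, 0.003, -1.0]]
ft_force: [0.2, -1.0, 0.1]
width: 80.3
```

Run:
```python
from plan import *
s=robot.read_state();print(s["time"],s["position"].round(),s["ft_force"].round(1))
D=dict(low=(64,52),medium=(58,74),tall=(50,96),slim=(42,120));a=np.linspace(0,6.3,40);out=[]
for n,(x,y,w,h) in dict(side=(370,190,160,140),top=(330,180,160,140)).items():
    c=cam(n);im=c["im"];raw=im.copy()
    for k,(d,hh) in D.items():
        q=[ft[k]+d/2*(np.cos(t)*X+np.sin(t)*Y)+Z*z for t in a for z in(0,hh)]
        cv2.polylines(im,[cv2.convexHull(proj(c,q).round().astype(np.int32))],True,(255,0,0),1)
    out.append(np.hstack([cv2.resize(i[y:y+h,x:x+w],(400,300)) for i in(raw,im)]))
cv2.imwrite("pics/end.png",np.vstack(out))
```

```text
38.425 [ 376. -230.  215.] [ 0.2 -1.   0.1]
```

View pics/end.png

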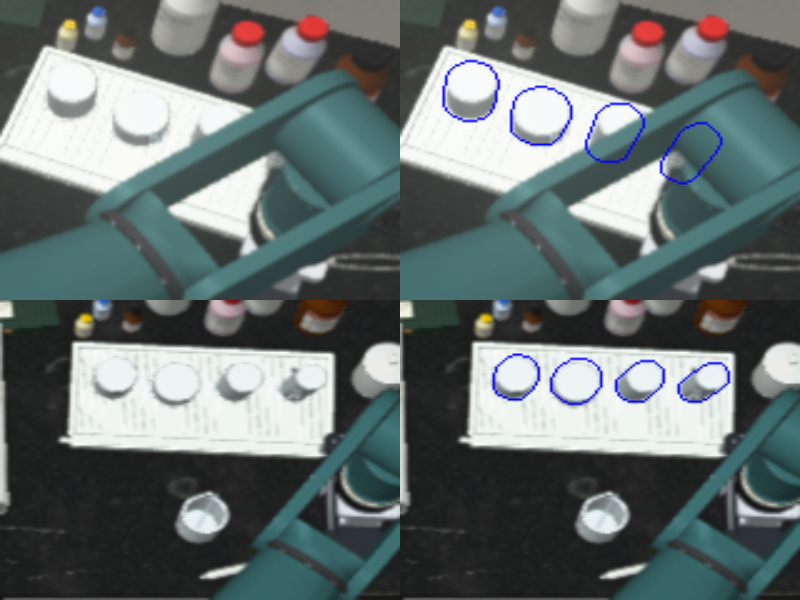

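All four match their predicted seated outlines in the top view, and the in-use beaker is untouched. I'll move the arm aside for one clear side view.

play_rows(
  series=[
    {"translation": [4.5,0,-1],"dr": [0,0,0]},
    {"translation": [4.5,0,0],"dr": [0,0,0]},
    {"translation": [4.5,0,0],"dr": [0,0,0]},
    {"translation": [4.5,0,0],"dr": [0,0,0]},
    {"translation": [4.5,0,0],"dr": [0,0,0]},
    {"translation": [4.5,0,0],"dr": [0,0,0]},
    {"translation": [4.5,0,0],"dr": [0,0,0]},
    {"translation": [4.5,0,0],"dr": [0,0,0]},
    {"translation": [4.5,0,0],"dr": [0,0,0]},
    {"translation": [4.5,0,0],"dr": [0,0,0]},
    {"translation": [4.5,0,0],"dr": [0,0,0]},
    {"translation": [0,0,0],"dr": [0,0,0]},
  ],
)

```text
time: 40.02
position: [403.4, 267.8, 222.5]
orientation: [[0.052, 0.999, -0.002], [0.999, -0.052, -0.0], [-0.0, -0.002, -1.0]]
ft_force: [0.5, -1.0, 0.4]
width: 80.1
```

Run:
```python
from plan import *
D=dict(low=(64,52),medium=(58,74),tall=(50,96),slim=(42,120));a=np.linspace(0,6.3,40)
c=cam("side");im=c["im"];raw=im.copy()
for k,(d,hh) in D.items():
    q=[ft[k]+d/2*(np.cos(t)*X+np.sin(t)*Y)+Z*z for t in a for z in(0,hh)]
    cv2.polylines(im,[cv2.convexHull(proj(c,q).round().astype(np.int32))],True,(255,0,0),1)
r=[cv2.resize(i[210:345,270:530],(780,300) if 0 else (578,300)) for i in(raw,im)]
cv2.imwrite("pics/end2.png",np.vstack(r))
```

```text
(no output)
```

View pics/end2.png

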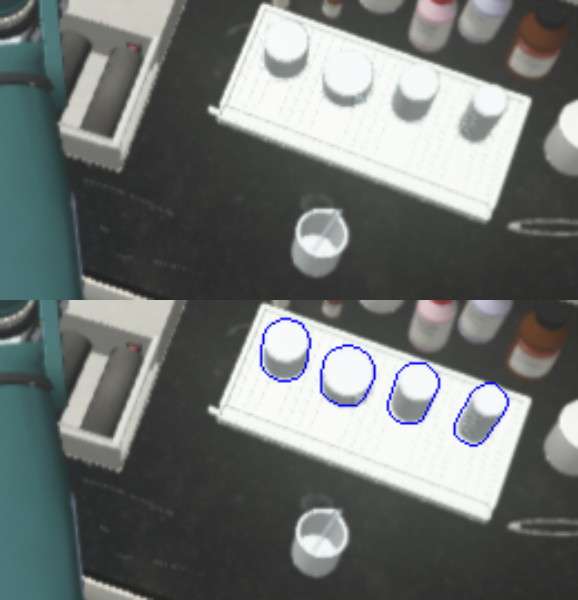

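Side view: all four beakers are seated squarely on their pegs within their outlines, and the in-use beaker stands where it was. Handing in.

```bash
python3 -c "
from station import robot
print(robot.sign_off())"
```

```text
the job is handed in; nothing more can be done
None
```

All four beakers are hanging mouth-down on the pegs that match their height, and the job was handed in at about 40 s of the 99 s allowed. I placed them lowest to highest; left to right on the rack they now stand medium, low, tall, slim.

- **Last checks:** In the final side and top views, all four match the outlines predicted for fully seated beakers. The beaker in use stands where it was. The lidded cup was never touched and was in place when the wrist camera passed over it, but the arm hid it in the last side view.
- **Forces:** Every touchdown I read stayed under about 10 N, against the 40 N limit.
- **Disagreement found:** My first camera fit put the board about 7 mm too low. The low beaker therefore touched the board earlier than expected. The known peg spacing in the wrist pictures confirmed the higher board, and I corrected the heights and placed the beaker again.

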